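# Finish a pinwheel layer of cartons on the inspection bench

## Robot

A 6-joint arm with a two-finger parallel gripper is mounted at the origin on the work surface. World frame = base frame: x ahead of the robot, y to its left, z up, the work surface at z = 0. Lengths are in m, angles in rad, forces in N, time in s.
With the tool pointing down it reaches from about 0.3 to 0.775 m from the base axis. Payload 14.6 kg.
Tool frame: the origin (TCP) lies midway between the tips of the shut fingers; the grasp point (between the pads) lies 19 mm behind it (ctrl.pinch_z is the z of the grasp point in the tool frame, in m); z points along the fingers, y is the line along which they close (so a half turn about z gives the same grasp; the last joint's range is limited). The gripper opens to 94 mm and grips with 3 to 60 N. Pads are 16 mm wide; open, the fingers measure 119 mm over their backs; the gripper's body (75 mm by 177 mm) begins 78 mm behind the grasp point.
Start: joints at [-1.365, 0.3, 1.521, -0, 1.321, -0.067], TCP at [0.148, -0.53, 0.205] pointing down, gripper open.
Joint ranges: [-3.03, 3.03], [-0.79, 2.21], [0.23, 2.52], [-1.04, 4.18], [0, 3.07], [-2.55, 2.55]. Speed limits (rad/s): [2.22, 2.22, 2.57, 3.14, 3.14, 3.14].

## Interface

Orientations are given as [roll, pitch, yaw] about the fixed x, y, z axes, in that order (R = Rz(yaw) Ry(pitch) Rx(roll)).
In Python, from station import ctrl, camera, ticket gives the robot as it stands. The module is installed in compiled form; this text tells all that it offers.
- The arm moves only by the shell command python3 -m inch 'ROWS' [FORCE]. ROWS is text: rows parted by semicolons, each of 7 numbers parted by spaces: the opening, from -1 (shut) to 1 (fully open), then the shift along the tool's x, y, z in units of 0.03 m (1.0 is 0.03 m), then the turn, a rotation vector about the tool's x, y, z in units of 10 degrees (1.0 is 10 degrees). In form: grip dx dy dz rx ry rz; .... A call has 1 to 10 rows; each row shifts and turns the commanded pose from where the row before left it, along the tool's axes as they then stand; what a row does not reach is not made up. A row lasts 1/8 s, in which the tool goes at most 62.5 mm and 10.7 degrees, less where a joint would pass 70% of its speed; a pose out of reach is approached as far as the arm can. A call with a number of a shift or a turn outside -1 to 1 is refused whole. A call with a gripper value outside its range is refused whole. The fingers move at their own pace and stop on an object; FORCE is the grip in N (left out, the last holds). Time passes only in rows, so rows that do not move let the fingers close. It gives the time, the measured TCP pose, the force, the opening and the grip force at its end, in the units of the state.
- ctrl.get_obs(): the state, without advancing time (a new reading comes with each control period).
- camera(name): name is "side" or "top"; returns a dict with "img" (480x640x3 uint8, blue, green, red), "range_z" (480x640 float32, m along the optical axis (not along the pixel's ray), 0 where there is no reading), "intrinsics" (3x3 intrinsics, pixels), "view" (4x4, takes a point from world to camera coordinates). Camera axes: x right, y down, z forward; pixel columns grow to the right and rows downward; lengths in m; the calibration is good to about 2 mm. A picture is of the moment at which its call begins.
- ticket.hand_in(): hands the job in; it is judged then, once.
The state is a dict: "time_s": time; "qpos": joint angles; "joint_vel": joint speeds; "tau": joint torques, N m; "ee_pos": TCP position; "eef_rot": TCP orientation; "force": force on the tool from outside, world axes, zero at the start; "moment": the same for the moment, N m; "grip_width": finger opening in m; "grip_force": force on a finger pad.
Only numpy, scipy, OpenCV 4.12 (cv2) and the standard library are available. Lean on these libraries where they do the work, as an engineer would, in place of code of your own. Each camera call takes 0.05 s, during which the arm holds its last target. There are 200 camera calls.

## Task

Finish the single layer of four cartons on the small pallet slab: first slide the slipped carton along the slab, without lifting it, back home up to the side of its seated neighbour. Then set down (do not drop or let fall) the carton from the table and the one from the sloped rest in the two free places, so that all four lie flat in a neat pinwheel, straight, flush with the slab's edges, with the open square in the middle. Leave the bin, the steel V-block and the mouse where they are.

Things in the scene. Friction and masses are not known exactly. Their poses are not given: they have to be found in the camera images.
- slab: fixed pallet slab, plywood on runners, 160 x 160 mm, top 30 mm above the table. Origin: centre of its underside, z up, x and y along its edges. Pinwheel: each carton lies along one edge, outer long side and one short end flush with the slab's edges, the other end up to the inner long side of the next carton (4 mm gaps), leaving an open 59 mm square in the middle
- carton_seated: plain brown cardboard carton with a pale tape strip along its top, 105 (its x) x 50 (its y) x 45 mm high (its z), about 0.25 kg; origin at the centre of its underside. It stands in its right place on the slab already (along the slab's +x edge) and shows which way round the pinwheel goes
- carton_slipped: plain brown cardboard carton with a pale tape strip along its top, 105 (its x) x 50 (its y) x 45 mm high (its z), about 0.25 kg; origin at the centre of its underside. It lies on the slab along the slab's -y edge but has slipped 28 to 42 mm out of its place towards the slab's -x side and overhangs that edge; its place is straight along its length, with its end up to the side of carton_seated
- carton_flat: plain brown cardboard carton with a pale tape strip along its top, 105 (its x) x 50 (its y) x 45 mm high (its z), about 0.25 kg; origin at the centre of its underside. It lies flat on the table to one side of the slab
- carton_sloped: plain brown cardboard carton with a pale tape strip along its top, 105 (its x) x 50 (its y) x 45 mm high (its z), about 0.25 kg; origin at the centre of its underside. It lies on the sloped rest, tipped 30 degrees, its length down the slope, its lower end on the rest's lip. It fits either way round and either of the two free places
- rest: fixed aluminium sloped rest, 90 mm wide, its plate 140 mm long, rising 30 degrees from horizontal towards its +x (it faces its -x, roughly towards the robot, and up); a lip 12 mm high crosses the lower end; top edge 82 mm above the table. Origin: middle of its foot on the table, z up. It and carton_flat may swap sides from one start to the next
- place_slipped (a point): on the slab's top: where the centre of carton_slipped's underside belongs, its length along the slab's x; 27 mm to the slab's -x and 54.5 mm to its -y from the slab's centre
- place_seated (a point): on the slab's top: place of carton_seated, length along the slab's y; 54.5 mm to +x, 27 mm to -y from the slab's centre
- place_c (a point): on the slab's top: free place along the +y edge, carton length along the slab's x; 27 mm to +x, 54.5 mm to +y from the slab's centre. The inner long side is open only at its -x half, over the middle square: carton_seated's end blocks the other half
- place_d (a point): on the slab's top: free place along the -x edge, carton length along the slab's y; 54.5 mm to -x, 27 mm to +y from the slab's centre. Its inner long side is open at its -y half, over the middle square; the carton in place_c blocks the other half
- bin: bystander: open blue plastic parts bin, 110 x 160 x 60 mm high, beyond the slab to the right; origin at the centre of its underside
- vblock: bystander: steel V-block, 60 x 45 x 44 mm high, 0.6 kg, beyond the slab; origin at the centre of its underside
- mouse: bystander: black computer mouse, 105 x 60 x 24 mm, on its mat; origin at the centre of its underside

How it is judged:
On the way, in this order (a step that is already met when the one before it is completed fails the run):
1. the slipped carton is slid home first, before another carton comes over the slab (distance between carton_slipped and place_slipped below 0.008 m and angle between the x axis of carton_slipped and the x axis of slab, either way round below 0.08 rad and angle between each of carton_slipped, carton_seated's own z axis and vertical below 0.06 rad and distance between carton_seated and place_seated below 0.008 m and angle between the x axis of carton_seated and the y axis of slab, either way round below 0.08 rad and horizontal distance between each of carton_flat, carton_sloped and slab above 0.14 m), for 0.2 s.
2. all four cartons lie in the pinwheel (distance between carton_slipped and place_slipped below 0.008 m and angle between the x axis of carton_slipped and the x axis of slab, either way round below 0.08 rad and angle between each of carton_slipped, carton_seated's own z axis and vertical below 0.06 rad and distance between carton_seated and place_seated below 0.008 m and angle between the x axis of carton_seated and the y axis of slab, either way round below 0.08 rad and ((distance between carton_flat and place_c below 0.008 m and angle between the x axis of carton_flat and the x axis of slab, either way round below 0.08 rad and angle between each of carton_flat, carton_sloped's own z axis and vertical below 0.06 rad and distance between carton_sloped and place_d below 0.008 m and angle between the x axis of carton_sloped and the y axis of slab, either way round below 0.08 rad) or (distance between carton_sloped and place_c below 0.008 m and angle between the x axis of carton_sloped and the x axis of slab, either way round below 0.08 rad and angle between each of carton_sloped, carton_flat's own z axis and vertical below 0.06 rad and distance between carton_flat and place_d below 0.008 m and angle between the x axis of carton_flat and the y axis of slab, either way round below 0.08 rad))), for 0.2 s.
At the end, for the whole second after the job is handed in: carton_slipped at place_slipped, carton_seated at place_seated, and the other two, either way round, one at place_c and one at place_d: each within 8 mm of its place, its length within 0.08 rad (4.6 degrees) of its slab edge, flat within 0.06 rad, released and at rest (all of step 2 and linear speed of each of carton_slipped, carton_seated, carton_flat, carton_sloped below 0.02 m/s and contact force between the fingers and carton_slipped below 0.1 N and contact force between the fingers and carton_seated below 0.1 N and contact force between the fingers and carton_flat below 0.1 N and contact force between the fingers and carton_sloped below 0.1 N); the robot touches nothing.
It fails at once if the slipped carton lifted off the slab (its origin more than 12 mm above the slab's top) (height (world z) of carton_slipped above 0.042 m).
It fails at once if a carton dropped or let tip over (faster than 0.45 m/s, or turning faster than 5 rad/s, while not held) ((linear speed of carton_flat above 0.45 m/s and not (contact force between carton_flat and the fingers above 0.05 N)) or (angular speed of carton_flat above 5 rad/s and not (contact force between carton_flat and the fingers above 0.05 N)) or (linear speed of carton_sloped above 0.45 m/s and not (contact force between carton_sloped and the fingers above 0.05 N)) or (angular speed of carton_sloped above 5 rad/s and not (contact force between carton_sloped and the fingers above 0.05 N))).
It fails at once if the bin, V-block or mouse moved more than 20 mm (distance of any of bin, vblock, mouse from where it was at the start of the episode above 0.02 m).
It also fails if it takes over 59 s, if anything falls off the work surface, if the arm or the gripper's body presses on something with over 40 N, if the wrist force passes 120 N, or if a joint passes its speed limit or range.

## Working session

There is one attempt and no reset: what is moved stays moved. The work goes in short steps, Python scripts to look and compute and a shell command to move; the robot and the scene stay as the last step left them, time stands still between calls to the robot, and variables do not carry over. Pictures are saved under pics/ and viewed, at most 10 in all, crops included, and the job is handed in when it is done.

```bash
mkdir -p pics; python3 - <<'E'
from station import ctrl,camera
import cv2,numpy as np
o=ctrl.get_obs();print(o['time_s'],o['ee_pos'],o['eef_rot'],o['grip_width'],ctrl.pinch_z)
for n in('top','side'):
    c=camera(n);cv2.imwrite(f'pics/{n}0.png',c['img']);np.savez(f'{n}0.npz',**c)
    print(n,c['intrinsics'].round(1).tolist(),c['view'].round(3).tolist())
E
```

```text
0.0 [ 0.14813498 -0.52939475  0.20489605] [-3.14041157e+00 -1.02530240e-04  2.72788554e-01] 0.0939145897255873 -0.0188
top [[477.2, 0.0, 314.9], [0.0, 477.2, 234.4], [0.0, 0.0, 1.0]] [[-0.006, -1.0, 0.007, -0.008], [-0.99, 0.005, -0.144, 0.627], [0.144, -0.008, -0.99, 0.947], [0.0, 0.0, 0.0, 1.0]]
side [[566.3, 0.0, 314.8], [0.0, 566.3, 248.5], [0.0, 0.0, 1.0]] [[-0.785, -0.619, 0.004, 0.466], [-0.404, 0.507, -0.761, 0.292], [0.469, -0.599, -0.649, 0.837], [0.0, 0.0, 0.0, 1.0]]
```

View pics/top0.png

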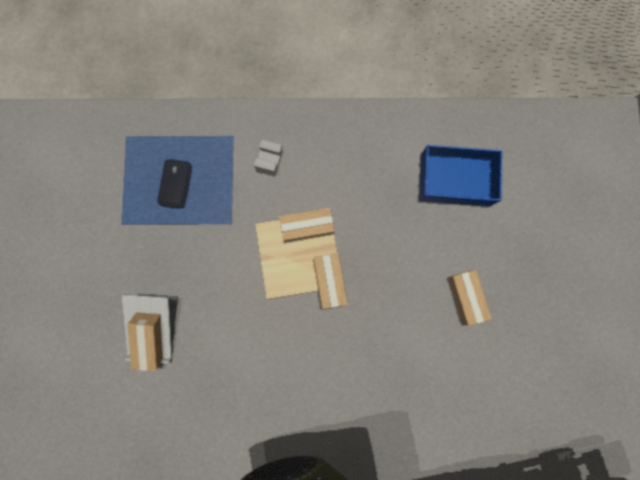

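View pics/side0.png

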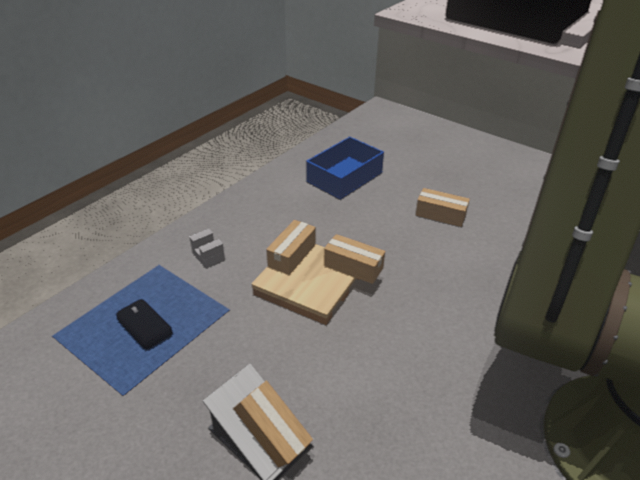

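```bash
cat > vis.py <<'E'
import numpy as np,cv2
from station import ctrl,camera
def cloud(c):
    K,V=c['intrinsics'],c['view'];z=c['range_z'];v,u=np.mgrid[:480,:640]
    p=np.stack([(u-K[0,2])/K[0,0]*z,(v-K[1,2])/K[1,1]*z,z],-1)
    P=(p-V[:3,3])@V[:3,:3]; P[z==0]=-9; return P
def ray(c,uv,h):
    K,V=c['intrinsics'],c['view'];uv=np.atleast_2d(uv).astype(float)
    d=np.c_[(uv-K[[0,1],[2,2]])/K[[0,1],[0,1]],np.ones(len(uv))]@V[:3,:3]
    o=-V[:3,:3].T@V[:3,3]; return (o+d*((h-o[2])/d[:,2])[:,None])[:,:2]
def rects(c,lo,hi,h,amin,colour=None):
    P=cloud(c);m=(P[...,2]>lo)&(P[...,2]<hi)
    if colour is not None:m&=colour
    m=cv2.morphologyEx(m.astype(np.uint8),cv2.MORPH_OPEN,np.ones((3,3)))
    out=[]
    for k in cv2.findContours(m,0,1)[0]:
        a=cv2.contourArea(k)
        if a<amin: continue
        w=ray(c,k[:,0],h); r=cv2.minAreaRect((w*1000).astype(np.float32))
        (x,y),(a1,b1),t=r
        if a1<b1:a1,b1,t=b1,a1,t+90
        mm=np.zeros(m.shape,np.uint8);cv2.drawContours(mm,[k],-1,1,-1);M=cv2.moments(mm,True)
        cen=ray(c,[M['m10']/M['m00'],M['m01']/M['m00']],h)[0]*1000
        out.append((np.round([x,y,a1,b1,(t+90)%180-90],1).tolist(),cen.round(1).tolist(),np.median(k[:,0],0).tolist()))
    return out
def tape(c,lo,hi,h,amin=60):
    g=c['img'].astype(int);white=(g[...,0]>130)&(g.max(-1)-g.min(-1)<70)
    return rects(c,lo,hi,h,amin,white)
E
python3 - <<'E'
from vis import *
for n in('top','side'):
    c=dict(np.load(n+'0.npz'));P=cloud(c)
    print(n,'on slab',*rects(c,.065,.085,.075,150),'flat',*rects(c,.036,.055,.045,150),'slab',*rects(c,.022,.037,.03,300),sep='\n')
    g=c['img'];print(g[300,328] if n=='top' else g[250,355], g[280,285])
c=dict(np.load('top0.npz'));P=cloud(c)
for u,v in[(145,345),(135,345),(145,330),(155,345),(145,365),(142,322),(128,310),(168,310),(147,300),(128,350),(300,260),(300,225),(470,298),(500,350)]:print(u,v,P[v,u].round(4),c['img'][v,u])
E
```

```text
top
on slab
([397.7, 325.5, 53.1, 34.1, 89.6], [397.7, 324.9], [142.0, 347.5])
([478.8, 325.5, 92.0, 47.4, 85.5], [482.8, 323.4], [148.0, 310.0])
([530.5, -40.0, 105.1, 50.0, 9.2], [529.9, -40.1], [329.0, 280.0])
([645.0, 6.5, 105.2, 51.1, -80.3], [644.8, 6.6], [306.0, 221.0])
flat
([495.5, -329.6, 105.4, 52.7, 14.7], [495.0, -329.9], [471.0, 297.5])
([778.1, 95.4, 45.3, 19.7, 73.4], [778.1, 95.1], [264.0, 164.0])
([818.3, 83.6, 45.7, 19.8, 75.3], [818.2, 84.0], [270.5, 146.0])
slab
([587.1, 24.1, 159.9, 159.8, 9.1], [575.3, 42.4], [286.5, 253.0])
([757.6, 290.9, 63.9, 47.3, -9.2], [759.7, 290.6], [173.0, 174.0])
[116 155 184] [146 187 203]
side
on slab
([421.2, 326.8, 86.4, 56.9, -4.1], [406.1, 333.2], [269.0, 419.0])
([42.1, 66.5, 106.1, 40.7, -31.4], [36.7, 65.1], [605.0, 441.0])
([485.3, 327.2, 94.7, 39.5, 85.3], [486.9, 329.4], [233.0, 392.5])
([528.0, -33.5, 107.7, 58.4, 10.2], [526.9, -33.6], [354.5, 252.0])
([642.0, 12.9, 113.1, 54.8, -80.4], [641.8, 14.9], [291.0, 243.0])
([745.3, -897.7, 623.0, 52.5, -0.1], [706.6, -899.3], [472.0, 75.0])
([2264.3, -420.0, 272.7, 72.7, -89.
[... 1028 characters left out ...]
96.4, -898.0], [506.0, 101.0])
[193 202 206] [141 177 202]
145 345 [0.4077 0.3182 0.0817] [138 163 178]
135 345 [0.4082 0.3359 0.0862] [101 141 172]
145 330 [0.437  0.3135 0.0992] [112 148 174]
155 345 [0.407  0.3011 0.075 ] [51 75 95]
145 365 [0.3676 0.3236 0.0607] [167 183 189]
142 322 [0.452  0.3209 0.0964] [135 149 152]
128 310 [0.4745 0.3611 0.0639] [167 173 174]
168 310 [0.474  0.282  0.0629] [122 129 129]
147 300 [0.4938 0.3188 0.0799] [170 175 177]
128 350 [0.3925 0.375  0.0161] [156 165 168]
300 260 [0.5754 0.0199 0.0293] [136 174 197]
300 225 [0.6419 0.0186 0.0769] [186 202 203]
470 298 [ 0.4942 -0.327   0.0478] [179 195 197]
500 350 [ 3.857e-01 -4.005e-01 -4.000e-04] [131 136 139]
```

```bash
cat >> vis.py <<'E'
from scipy.spatial.transform import Rotation as R
def go(xyz,yaw_deg,tilt_deg=0):
    """turn units (do first), then shift units in the tool axes after the turn. TCP target in mm.
    tilt: tool z leans forward towards its x by tilt"""
    o=ctrl.get_obs();A=R.from_euler('xyz',o['eef_rot'])
    B=R.from_euler('z',yaw_deg,degrees=True)*R.from_euler('y',-tilt_deg,degrees=True)*R.from_euler('x',np.pi)
    t=(A.inv()*B).as_rotvec(degrees=True)/10
    d=B.inv().apply(np.array(xyz)/1000-o['ee_pos'])/.03
    print('t',round(o['time_s'],2),'tcp',(o['ee_pos']*1000).round(1),np.degrees(o['eef_rot']).round(1),'w',round(o['grip_width']*1000,1),'turn',t.round(2),'shift',d.round(2))
E
python3 - <<'E'
from vis import *
go((530.3,-40,100),9.4)
c=dict(np.load('top0.npz'));P=cloud(c);g=c['img'].astype(int)
v,u=np.mgrid[:480,:640];reg=(u>120)&(u<175)&(v>290)&(v<380)
# carton pixels: brown or tape on a 30deg plane: seed from interior
seed=reg&(u>136)&(u<153)&(v>325)&(v<362)
def fit(m):
    A=np.c_[P[m][:,:2],np.ones(m.sum())];k=np.linalg.lstsq(A,P[m][:,2],rcond=None)[0];return k
k=fit(seed)
for _ in range(3):
    r=P[...,2]-(P[...,:2]@k[:2]+k[2]);m=reg&(abs(r)<.006);k=fit(m)
print('carton plane',k,'tilt',np.degrees(np.arctan(np.hypot(*k[:2]))),'dir',np.degrees(np.arctan2(k[1],k[0])),m.sum())
n=np.r_[-k[:2],1];n/=np.linalg.norm(n);ex=np.r_[k[:2],k[:2]@k[:2]];ex/=np.linalg.norm(ex);ey=np.cross(n,ex)
Kc,V=c['intrinsics'],c['view'];o=-V[:3,:3].T@V[:3,3]
mm=cv2.morphologyEx(m.astype(np.uint8),cv2.MORPH_OPEN,np.ones((3,3)))
ct=max(cv2.findContours(mm,0,1)[0],key=cv2.contourArea)[:,0].astype(float)
d=np.c_[(ct-Kc[[0,1],[2,2]])/Kc[[0,1],[0,1]],np.ones(len(ct))]@V[:3,:3]
p0=np.array([0,0,k[2]]);X=o+d*(((p0-o)@n)/(d@n))[:,None]
q=np.c_[(X-p0)@ex,(X-p0)@ey]*1000;rc=cv2.minAreaRect(q.astype(np.float32));print(rc)
cc=p0+ex*rc[0][0]/1000+ey*rc[0][1]/1000;print('top centre',cc*1000,'n',n,'ex',ex,'bottom centre',(cc-.045*n)*1000)
# rest plate edges
s=reg&~m&(g.max(-1)-g.min(-1)<30)&(P[...,2]>.02);kr=fit(s);print('rest plane',np.degrees(np.arctan(np.hypot(*kr[:2]))),np.degrees(np.arctan2(kr[1],kr[0])),s.sum())
E
```

```text
t 0.1 tcp [ 148.1 -529.4  204.9] [-179.9   -0.    15.6] w 93.6 turn [-0.01 -0.    0.62] shift [ 15.23 -14.02   3.5 ]
carton plane [ 0.70110294  0.26670264 -0.28966129] tilt 36.87419058751425 dir 20.827035014287233 894
((613.548095703125, 157.48236083984375), (37.99105453491211, 109.6429443359375), 55.53680419921875)
top centre [402.7477932  321.6989921   78.50434404] n [-0.56085083 -0.21335012  0.79995504] ex [0.74768439 0.28442243 0.60005994] bottom centre [427.98608062 331.29974765  42.50636714]
rest plane 23.665594431130046 3.1807339588097605 1503
```

```bash
python3 -m inch '1 0 0 0 0 0 0.62; 1 1 -0.9 0 0 0 0; 1 1 -0.9 0 0 0 0; 1 1 -0.9 0 0 0 0; 1 1 -0.9 0 0 0 0; 1 1 -0.9 0 0 0 0; 1 1 -0.9 0 0 0 0; 1 1 -0.9 0 0 0 0; 1 1 -0.9 0 0 0 0; 1 1 -0.9 0 0 0 0' 20
python3 - <<'E'
from vis import *
go((530.3,-40,36),9.4)
c=dict(np.load('top0.npz'));cv2.imwrite('pics/crop.png',cv2.resize(c['img'][285:380,110:190],None,fx=6,fy=6,interpolation=cv2.INTER_NEAREST))
E
```

```text
time_s: 1.35
ee_pos: [0.3753, -0.2445, 0.2053]
eef_rot: [-3.141, 0.0, 0.165]
force: [0.9, 0.2, 0.4]
grip_width: 0.0938
grip_force: 0.0
t 1.35 tcp [ 375.3 -244.5  205.3] [-180.     0.     9.4] w 93.8 turn [-0.  0.  0.] shift [ 6.21 -5.88  5.64]
```

View pics/crop.png

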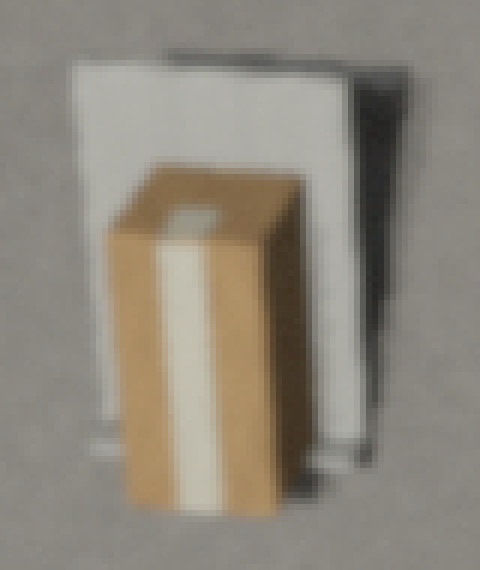

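```bash
python3 -m inch '1 1 -0.95 0 0 0 0; 1 1 -0.95 0 0 0 0; 1 1 -0.95 0 0 0 0; 1 1 -0.95 0 0 0 0; 1 1 -0.95 0 0 0 0; 1 1 -0.95 0 0 0 0; 1 0.21 -0.18 0.8 0 0 0; 1 0 0 1 0 0 0; 1 0 0 1 0 0 0; 1 0 0 1 0 0 0' 20
python3 - <<'E'
from vis import *
from scipy.optimize import least_squares
go((530.3,-40,36),9.4)
c=dict(np.load('top0.npz'));P=cloud(c);Kc,V=c['intrinsics'],c['view'];o=-V[:3,:3].T@V[:3,3]
def poly(p):
    m=np.zeros((480,640),np.uint8);cv2.fillPoly(m,[np.round(p).astype(np.int32)],1);return cv2.erode(m,np.ones((3,3)))>0
q=np.array([[127.3,323.8],[154.2,324.2],[156,370.3],[131.2,368.7]])
pl=np.array([[123,297],[166,298],[163,308],[127,308]])
for name,poly_ in(('carton',q),('plate',pl)):
    Q=P[poly(poly_)];C=Q.mean(0);U,S,Vt=np.linalg.svd(Q-C);n=Vt[2]*np.sign(Vt[2][2]);r=(Q-C)@n
    print(name,len(Q),'n',n.round(3),'tilt',np.degrees(np.arccos(n[2])).round(2),'az',np.degrees(np.arctan2(-n[1],-n[0])).round(2),'rms',r.std().round(4))
    for az in(np.degrees(np.arctan2(-n[1],-n[0])),3.):
        a=np.radians(az);nn=np.array([-.5*np.cos(a),-.5*np.sin(a),.866])
        d=np.c_[(poly_-Kc[[0,1],[2,2]])/Kc[[0,1],[0,1]],np.ones(4)]@V[:3,:3]
        X=o+d*(((C-o)@nn)/(d@nn))[:,None]
        print(' az',az.round(1) if az!=3 else 3,'corners',(X*1000).round(1).tolist(),'sides',[np.linalg.norm(X[i]-X[(i+1)%4]).round(4) for i in range(4)],'centre',(X.mean(0)*1000).round(1),'len dir',np.degrees(np.arctan2(*( (X[0]+X[1]-X[2]-X[3])[[1,0]]))).round(2), np.degrees(np.arctan2(*(((X[0]+X[3]-X[1]-X[2]))[[0,1]]))).round(2))
E
```

```text
time_s: 2.6
ee_pos: [0.5294, -0.0411, 0.0903]
eef_rot: [-3.141, 0.0, 0.165]
force: [1.0, -0.7, -0.5]
grip_width: 0.0941
grip_force: 0.0
t 2.6 tcp [529.4 -41.1  90.3] [-180.     0.     9.4] w 94.1 turn [-0.  0.  0.] shift [ 0.04 -0.03  1.81]
carton 1104 n [-0.557 -0.218  0.801] tilt 36.75 az 21.37 rms 0.0042
 az 21.4 corners [[448.9, 347.1, 100.8], [447.4, 299.5, 90.0], [354.9, 307.6, 41.9], [359.9, 352.7, 54.1]] sides [np.float64(0.0489), np.float64(0.1046), np.float64(0.047), np.float64(0.1007)] centre [402.8 326.7  71.7] len dir -4.33 4.03
 az 3 corners [[448.7, 349.8, 93.6], [447.5, 299.0, 91.4], [354.3, 308.9, 38.0], [358.3, 357.3, 41.7]] sides [np.float64(0.0509), np.float64(0.1078), np.float64(0.0487), np.float64(0.1045)] centre [402.2 328.7  66.2] len dir -5.37 2.96
plate 357 n [-0.703  0.023  0.711] tilt 44.66 az -1.84 rms 0.0019
 az -1.8 corners [[500.4, 377.7, 50.0], [497.9, 290.7, 50.1], [477.8, 299.6, 38.4], [478.3, 373.4, 37.3]] sides [np.float64(0.087), np.float64(0.0249), np.float64(0.0738), np.float64(0.0259)] centre [488.6 335.4  43.9] len dir -6.12 1.06
 az 3 corners [[500.3, 375.3, 56.2], [497.9, 290.1, 52.2], [477.8, 298.8, 40.9], [478.3, 371.0, 43.3]] sides [np.float64(0.0853), np.float64(0.0246), np.float64(0.0723), np.float64(0.0258)] centre [488.6 333.8  48.1] len dir -6.08 1.07
```

```bash
python3 -m inch '1 0.04 -0.03 0.9 0 0 0; 1 0 0 0.9 0 0 0; -0.2 0 0 0 0 0 0; -1 0 0 0 0 0 0; -1 0 0 0 0 0 0; -1 0 0 0 0 0 0; -1 0 0 0 0 0 0' 15
python3 - <<'E'
from vis import *
c=camera('top');print(*rects(c,.065,.085,.075,150),sep='\n')
go((569.4,-34.1,36),9.4)
c=dict(np.load('side0.npz'));cv2.imwrite('pics/crop2.png',cv2.resize(c['img'][355:480,195:325],None,fx=4.5,fy=4.5,interpolation=cv2.INTER_CUBIC))
E
```

```text
time_s: 3.48
ee_pos: [0.5308, -0.0401, 0.0379]
eef_rot: [3.141, -0.001, 0.165]
force: [-2.0, -1.0, 2.9]
grip_width: 0.0501
grip_force: 15.0
([416.0, 324.4, 70.6, 53.2, -4.9], [401.6, 321.4], [151.0, 344.0])
([479.8, 324.9, 94.1, 45.5, 85.3], [482.9, 323.8], [145.0, 309.0])
([645.0, 6.6, 105.1, 51.2, -80.6], [644.9, 6.6], [306.0, 223.0])
t 3.52 tcp [530.9 -40.1  37.9] [180.   -0.    9.4] w 49.6 turn [ 0. -0.  0.] shift [1.3  0.01 0.06]
```

View pics/crop2.png

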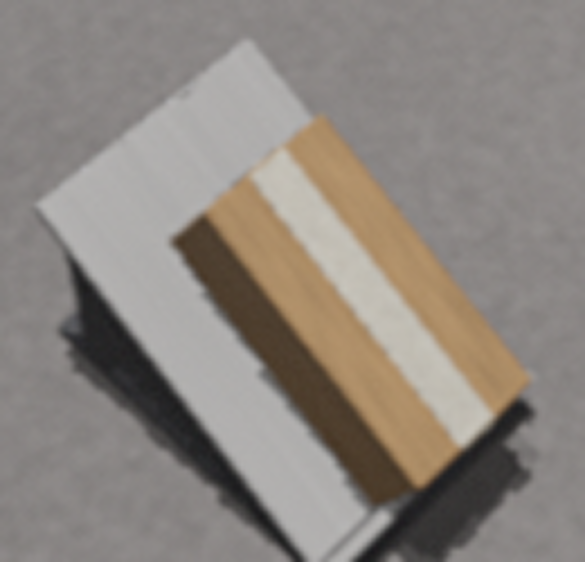

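```bash
python3 -m inch '-1 0.4 0 0 0 0 0; -1 0.4 0 0 0 0 0; -1 0.4 0 0 0 0 0; -1 0.1 0 0 0 0 0; -1 0 0 0 0 0 0'
python3 - <<'E'
from vis import *
go((569.4,-34.1,36),9.4)
t=dict(np.load('top0.npz'));s=dict(np.load('side0.npz'))
a=np.array([[107,236],[268,238],[279,515],[130,505]])/6+[110,285]-.5
b=np.array([[206,215],[322,117],[528,380],[420,490]])/4.5+[195,355]-.5
H=lambda c:c['intrinsics']@c['view'][:3]
X=cv2.triangulatePoints(H(t),H(s),a.T,b.T);X=(X[:3]/X[3]).T*1000
print(X.round(1))
ctr=X.mean(0);ex=(X[0]+X[1]-X[2]-X[3]);ey=X[0]+X[3]-X[1]-X[2]
print('centre',ctr.round(1),'len',np.linalg.norm(ex)/2,np.linalg.norm(ey)/2,'pitch',np.degrees(np.arctan2(ex[2],np.hypot(*ex[:2]))),'az',np.degrees(np.arctan2(ex[1],ex[0])),'az2',np.degrees(np.arctan2(-ey[0],ey[1])),'roll',ey[2]/np.linalg.norm(ey))
E
```

```text
time_s: 4.15
ee_pos: [0.5694, -0.0337, 0.0378]
eef_rot: [3.141, -0.0, 0.165]
force: [-1.3, 0.2, 5.1]
grip_width: 0.0503
grip_force: 15.0
t 4.15 tcp [569.4 -33.7  37.8] [180.   -0.    9.4] w 50.3 turn [ 0. -0.  0.] shift [-0.    0.01  0.06]
[[449.3 347.6 100.1]
 [447.9 297.4  97. ]
 [356.7 306.   49.2]
 [359.7 354.8  49.4]]
centre [403.4 326.5  73.9] len 103.22215527909738 49.624135690894626 pitch 28.517511399901895 az -5.011811660343107 az2 -2.576562824138954 roll 0.033765263534968094
```

```bash
python3 -m inch '0.2 0 0 0 0 0 0; 1 0 0 0 0 0 0; 1 0 0 0 0 0 0; 1 0 0 0 0 0 0; 1 0 0 -0.5 0 0 0; 1 0 0 -1 0 0 0; 1 0 0 -1 0 0 0; 1 0 0 -1 0 0 0; 1 0 0 -1 0 0 0; 1 0 0 -1 0 0 0'
python3 - <<'E'
from vis import *
a=np.radians(-4.5);ex=np.array([.866*np.cos(a),.866*np.sin(a),.5]);n=np.array([-.5*np.cos(a),-.5*np.sin(a),.866])
ctr=np.array([403.4,326.5,73.9])
tip=ctr-17*ex-37*n   # grasp 17 mm toward the low end; tip 8 mm above plate
print('tip',tip.round(1),'pre',(tip+70*n).round(1))
go(tip+70*n,-4.5,-30); go(tip+70*n,-4.5,30)
print(R.from_euler('z',-4.5,degrees=True).as_matrix()@R.from_euler('y',-30,degrees=True).as_matrix()@np.array([0,0,-1]),-n)
E
```

```text
time_s: 5.4
ee_pos: [0.569, -0.0337, 0.2047]
eef_rot: [3.141, -0.001, 0.165]
force: [0.6, 0.4, -0.1]
grip_width: 0.0942
grip_force: 0.0
tip [407.2 326.2  33.4] pre [372.3 328.9  94. ]
t 5.4 tcp [569.  -33.7 204.7] [ 1.8e+02 -1.0e-01  9.4e+00] w 94.2 turn [ 0.37 -2.99  1.36] shift [ -4.64 -11.54   6.94]
t 5.4 tcp [569.  -33.7 204.7] [ 1.8e+02 -1.0e-01  9.4e+00] w 94.2 turn [-0.36  2.98  1.36] shift [ -8.33 -11.54  -0.55]
[ 0.49845867 -0.03922955 -0.8660254 ] [ 0.49845867 -0.03922955 -0.866     ]
```

```bash
python3 - <<'E'
from vis import *
o=ctrl.get_obs();print(o['qpos'].round(3))
C=(R.from_euler('y',np.pi).inv()*R.from_euler('z',np.pi/2)*R.from_euler('x',np.pi))
c=camera('top');print(*rects(c,.065,.085,.075,150),sep='\n')
for q1 in(.6,.7,.8):
  for phi in(1.6,1.9,2.1):
    for yaw,t in((-4.5,30),(175.5,-30)):
      B=R.from_euler('z',yaw,degrees=True)*R.from_euler('y',-t,degrees=True)*R.from_euler('x',np.pi)
      e=((R.from_euler('z',q1)*R.from_euler('y',phi)).inv()*B*C.inv()).as_euler('ZYZ')
      print(q1,phi,yaw,e.round(2),end=' | ')
  print()
E
```

```text
[-0.123  0.344  1.464  0.     1.332  1.283]
([415.6, 324.3, 71.4, 53.4, -4.9], [401.2, 321.7], [150.0, 344.0])
([478.8, 324.9, 94.3, 47.5, 85.3], [482.7, 323.6], [148.0, 310.0])
([536.1, -38.8, 51.7, 37.7, 89.7], [535.6, -38.6], [329.0, 278.0])
0.6 1.6 -4.5 [-0.35  1.14  2.33] | 0.6 1.6 175.5 [-0.35  1.14 -0.81] | 0.6 1.9 -4.5 [-0.42  0.87  2.47] | 0.6 1.9 175.5 [-0.42  0.87 -0.68] | 0.6 2.1 -4.5 [-0.52  0.69  2.6 ] | 0.6 2.1 175.5 [-0.52  0.69 -0.55] | 
0.7 1.6 -4.5 [-0.39  1.18  2.43] | 0.7 1.6 175.5 [-0.39  1.18 -0.71] | 0.7 1.9 -4.5 [-0.46  0.91  2.58] | 0.7 1.9 175.5 [-0.46  0.91 -0.57] | 0.7 2.1 -4.5 [-0.55  0.73  2.71] | 0.7 2.1 175.5 [-0.55  0.73 -0.43] | 
0.8 1.6 -4.5 [-0.42  1.22  2.53] | 0.8 1.6 175.5 [-0.42  1.22 -0.61] | 0.8 1.9 -4.5 [-0.49  0.95  2.68] | 0.8 1.9 175.5 [-0.49  0.95 -0.46] | 0.8 2.1 -4.5 [-0.58  0.78  2.82] | 0.8 2.1 175.5 [-0.58  0.78 -0.33] |
```

```bash
python3 -m inch '1 0 0 0 0 0 -1; 1 0 0 0 0 0 -1; 1 0 0 0 0 0 -1; 1 0 0 0 0 0 -1; 1 0 0 0 0 0 -1; 1 0 0 0 0 0 -1; 1 0 0 0 0 0 -1; 1 0 0 0 0 0 -1; 1 0 0 0 0 0 -1; 1 0 0 0 0 0 -1' && python3 -m inch '1 0 0 0 0 0 -1; 1 0 0 0 0 0 -1; 1 0 0 0 0 0 -1; 1 0 0 0 0 0 -1; 1 0 0 0 0 0 -1; 1 0 0 0 0 0 -1; 1 0 0 0 0 0 -0.6; 1 0 0 0 0 0 0'
python3 - <<'E'
from vis import *
go((372.3,328.9,205),175.5); go((372.3,328.9,94),175.5,-30)
print(ctrl.get_obs()['qpos'].round(2))
E
```

```text
time_s: 6.7
ee_pos: [0.5691, -0.0336, 0.2034]
eef_rot: [3.141, 0.0, 1.916]
force: [-0.2, -0.1, 0.4]
grip_width: 0.0939
grip_force: 0.0
time_s: 7.7
ee_pos: [0.5691, -0.0337, 0.2033]
eef_rot: [-3.142, 0.001, 3.061]
force: [0.1, 0.2, -0.2]
grip_width: 0.0939
grip_force: 0.0
t 7.7 tcp [569.1 -33.7 203.3] [-180.     0.   175.4] w 93.9 turn [-0.    0.   -0.01] shift [ 7.49 11.53 -0.06]
t 7.7 tcp [569.1 -33.7 203.3] [-180.     0.   175.4] w 93.9 turn [-0.   -3.   -0.01] shift [ 8.31 11.53 -0.59]
[-0.12  0.35  1.47 -0.    1.33 -1.61]
```

```bash
python3 -m inch '1 0.62 0.96 0 0 0 0; 1 0.62 0.96 0 0 0 0; 1 0.62 0.96 0 0 0 0; 1 0.62 0.96 0 0 0 0; 1 0.62 0.96 0 0 0 0; 1 0.62 0.96 0 0 0 0; 1 0.62 0.96 0 0 0 0; 1 0.62 0.96 0 0 0 0; 1 0.62 0.96 0 0 0 0; 1 0.62 0.96 0 0 0 0' && python3 -m inch '1 0.62 0.96 0 0 0 0; 1 0.62 0.96 0 0 0 0; 1 0 0 0 0 -1 0; 1 0 0 0 0 -1 0; 1 0 0 0 0 -1 0; 1 0 0 0 0 0 0'
python3 - <<'E'
from vis import *
go((372.3,328.9,94),175.5,-30);print(ctrl.get_obs()['qpos'].round(2))
c=camera('top');print(*rects(c,.065,.085,.075,150),*rects(c,.022,.037,.03,300),sep='\n')
E
```

```text
time_s: 8.95
ee_pos: [0.406, 0.2692, 0.203]
eef_rot: [3.141, 0.001, 3.059]
force: [-0.0, 0.1, -0.2]
grip_width: 0.0939
grip_force: 0.0
time_s: 9.7
ee_pos: [0.3727, 0.3288, 0.2024]
eef_rot: [3.141, 0.523, 3.062]
force: [0.3, -0.2, -0.1]
grip_width: 0.0939
grip_force: 0.0
t 9.7 tcp [372.7 328.8 202.4] [180.   30.  175.4] w 93.9 turn [ 0.   -0.   -0.01] shift [1.82 0.   3.12]
[ 0.87  0.03  1.93 -0.53  0.93 -0.35]
([406.3, 324.7, 54.2, 47.5, 89.6], [398.7, 323.5], [147.5, 345.0])
([479.7, 326.0, 91.8, 45.6, 85.5], [483.3, 324.1], [146.0, 309.0])
([568.6, -33.2, 105.6, 50.0, 9.4], [568.2, -33.2], [328.0, 262.0])
([644.9, 6.5, 105.2, 51.3, -80.5], [644.9, 6.6], [305.5, 224.0])
([583.0, 49.3, 160.0, 108.7, 9.1], [570.7, 52.2], [280.0, 258.0])
([743.6, 290.9, 93.6, 48.5, -9.7], [742.1, 291.2], [173.0, 186.0])
```

```bash
python3 -m inch '1 0.91 0 0 0 0 0; 1 0.91 0 0 0 0 0; 1 0 0 0.8 0 0 0; 1 0 0 0.8 0 0 0; 1 0 0 0.8 0 0 0; 1 0 0 0.72 0 0 0; 1 0 0 0.75 0 0 0; 1 0 0 0.75 0 0 0; 1 0 0 0.75 0 0 0; 1 0 0 0 0 0 0'
python3 - <<'E'
from vis import *
go((407.2,326.2,33.4),175.5,-30);c=camera('side');cv2.imwrite('pics/s1.png',cv2.resize(c['img'][280:480,150:400],None,fx=3,fy=3))
E
```

```text
time_s: 11.0
ee_pos: [0.4084, 0.325, 0.0349]
eef_rot: [-3.14, 0.521, 3.058]
force: [-0.4, 0.1, -0.0]
grip_width: 0.0943
grip_force: 0.0
t 11.0 tcp [408.4 325.   34.9] [-179.9   29.9  175.2] w 94.3 turn [-0.02 -0.01 -0.02] shift [0.06 0.04 0.02]
```

View pics/s1.png

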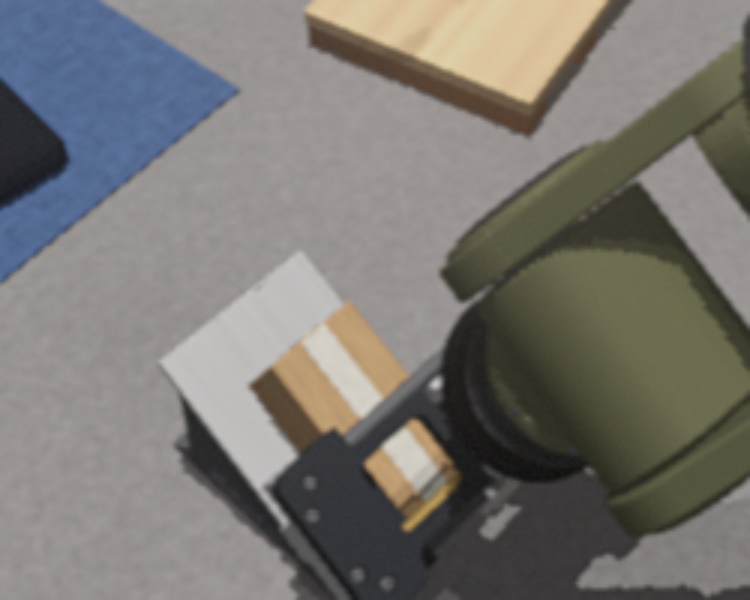

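```bash
python3 -m inch '0.2 0 0 0 0 0 0; -0.1 0 0 0 0 0 0; -0.5 0 0 0 0 0 0; -1 0 0 0 0 0 0; -1 0 0 0 0 0 0; -1 0 0 0 0 0 0; -1 0 0 -0.2 0 0 0; -1 0 0 -0.5 0 0 0; -1 0 0 -0.7 0 0 0; -1 0 0 -0.7 0 0 0' 40 && python3 -m inch '-1 0 0 -0.8 0 0 0; -1 0 0 -0.8 0 0 0; -1 0 0 -0.8 0 0 0; -1 0 0 0 0 0.7 0; -1 0 0 0 0 0.8 0; -1 0 0 0 0 0.8 0; -1 0 0 0 0 0.7 0; -1 0 0 0 0 0 0; -1 0 0 0 0 0 0'
python3 - <<'E'
from vis import *
go((587,24,180),189.4)
c=camera('top');P=cloud(c);cv2.imwrite('pics/t1.png',cv2.resize(c['img'][220:420,60:310],None,fx=3,fy=3))
c=camera('side');cv2.imwrite('pics/s2.png',c['img'])
E
```

```text
time_s: 12.3
ee_pos: [0.375, 0.3285, 0.0913]
eef_rot: [3.141, 0.523, 3.062]
force: [-0.5, -0.6, -1.5]
grip_width: 0.0496
grip_force: 40.0
time_s: 13.42
ee_pos: [0.3394, 0.3313, 0.1526]
eef_rot: [-3.141, 0.002, 3.062]
force: [-0.2, -0.7, -2.4]
grip_width: 0.0496
grip_force: 40.0
t 13.43 tcp [339.4 331.3 152.6] [-1.800e+02  1.000e-01  1.755e+02] w 49.6 turn [-0.    0.01 -1.39] shift [ -6.47 -11.45  -0.91]
```

View pics/s2.png

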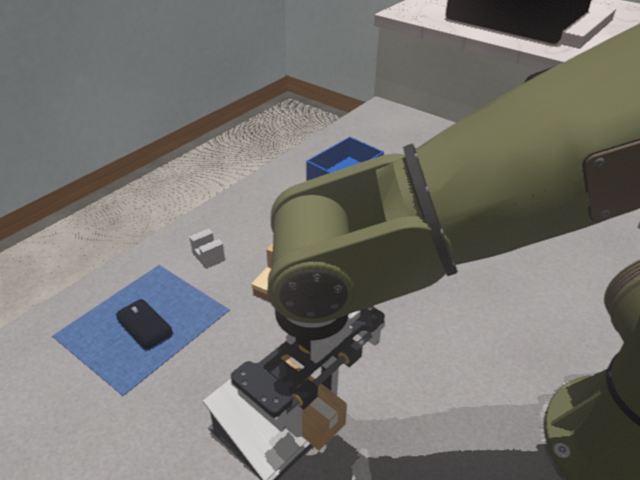

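```bash
python3 -m inch '-1 0 0 -0.3 0 0 0; -1 0 0 0 0 0 -0.7; -1 0 0 0 0 0 -0.7; -1 -0.5 -0.6 0 0 0 0; -1 -0.8 -0.8 0 0 0 0; -1 -0.8 -0.8 0 0 0 0; -1 -0.8 -0.8 0 0 0 0; -1 -0.8 -0.8 0 0 0 0; -1 -0.8 -0.8 0 0 0 0; -1 -0.8 -0.8 0 0 0 0'
python3 - <<'E'
from vis import *
go((590,79.9,110),189.4)
E
```

```text
time_s: 14.78
ee_pos: [0.5242, 0.1971, 0.1623]
eef_rot: [-3.141, 0.001, -2.977]
force: [0.7, 0.4, -2.1]
grip_width: 0.0496
grip_force: 40.0
t 14.78 tcp [524.2 197.1 162.3] [-1.800e+02  1.000e-01 -1.705e+02] w 49.6 turn [-0.    0.01  0.01] shift [-1.53 -4.21  1.74]
```

```bash
python3 -m inch '-1 -0.35 -0.9 0 0 0 0; -1 -0.35 -0.9 0 0 0 0; -1 -0.35 -0.9 0 0 0 0; -1 -0.35 -0.9 0 0 0 0; -1 -0.13 -0.6 0 0 0 0; -1 0 0 0.9 0 0 0; -1 0 0 0.85 0 0 0; -1 0 0 0 0 0 0'
python3 - <<'E'
from vis import *
go((590,79.9,110),189.4)
c=camera('top');P=cloud(c);cv2.imwrite('pics/t2.png',cv2.resize(c['img'][180:320,210:370],None,fx=5,fy=5,interpolation=cv2.INTER_CUBIC)[:600])
np.savez('t2.npz',**c);print(*rects(c,.138,.16,.146,60),sep='\n')
E
```

```text
time_s: 15.78
ee_pos: [0.5883, 0.081, 0.1078]
eef_rot: [3.141, -0.003, -2.977]
force: [-0.2, 0.4, -2.0]
grip_width: 0.0497
grip_force: 40.0
t 15.78 tcp [588.3  81.  107.8] [ 180.    -0.2 -170.5] w 49.7 turn [ 0.   -0.02  0.01] shift [-0.05 -0.04 -0.07]
([562.5, 79.1, 42.9, 11.6, -87.4], [561.9, 77.0], [267.0, 262.0])
```

View pics/t2.png

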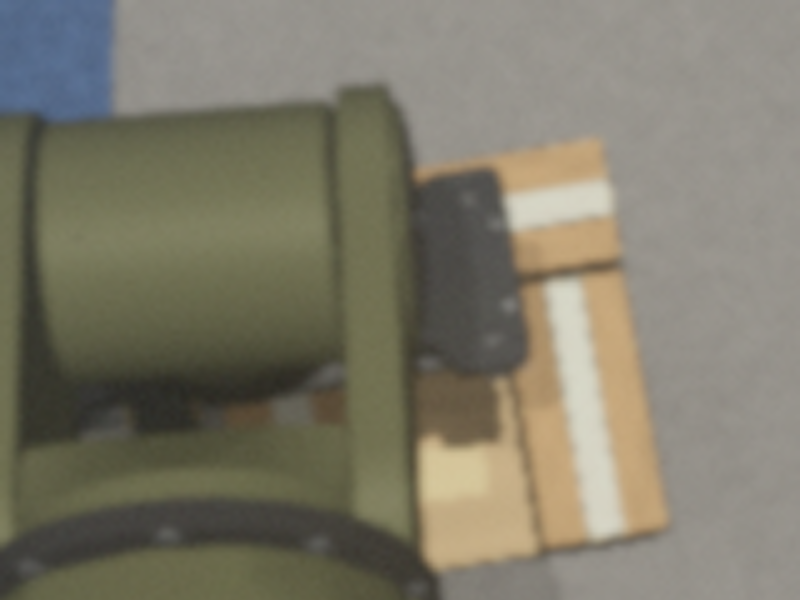

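```bash
python3 - <<'E'
from vis import *
c=camera('side');P=cloud(c)*1000;g=c['img'].astype(int)
th=np.radians(9.4);E=np.array([[np.cos(th),np.sin(th)],[-np.sin(th),np.cos(th)]])
t=ctrl.get_obs()['ee_pos']*1000
L=(P[...,:2]-t[:2])@E.T
br=(g[...,2]-g[...,0]>25)
m=br&(abs(L[...,0])<100)&(abs(L[...,1])<45)&(P[...,2]>80)&(P[...,2]<170)
print(m.sum());v,u=np.nonzero(m);print(u.min(),u.max(),v.min(),v.max())
for lo in range(90,155,6):
    s=m&(P[...,2]>lo)&(P[...,2]<lo+6)&(L[...,1]>15)
    if s.sum()>5:print(lo,s.sum(),'x',np.percentile(L[s][:,0],[0,2,98,100]).round(1),'y',np.percentile(L[s][:,1],[5,50,95]).round(1))
x0,y0=max(u.min()-30,0),max(v.min()-30,0)
cv2.imwrite('pics/s3.png',cv2.resize(c['img'][y0:v.max()+30,x0:u.max()+30],None,fx=4,fy=4)[:600,:800]);print(x0,y0);np.savez('s3.npz',**c)
E
```

```text
1256
247 312 228 273
96 6 x [-22.3 -22.   18.5  20.1] y [23.4 24.9 25.3]
102 83 x [-36.9 -36.6  62.8  64.9] y [20.6 25.6 27.5]
108 102 x [-36.7 -36.2  65.3  65.7] y [22.  25.5 27.8]
114 103 x [-37.2 -36.6  63.3  64.1] y [22.2 26.  27.7]
120 100 x [-37.1 -36.6  62.6  64.6] y [19.6 25.5 27.6]
126 104 x [-37.  -36.1  64.9  66.1] y [23.4 25.9 27.4]
132 105 x [-36.9 -36.3  63.3  65.8] y [22.  25.7 28. ]
138 106 x [-37.1 -36.2  64.4  65.2] y [22.2 25.6 27.5]
144 160 x [-37.1 -36.8  65.7  67.8] y [16.  23.4 27.1]
217 198
```

View pics/s3.png

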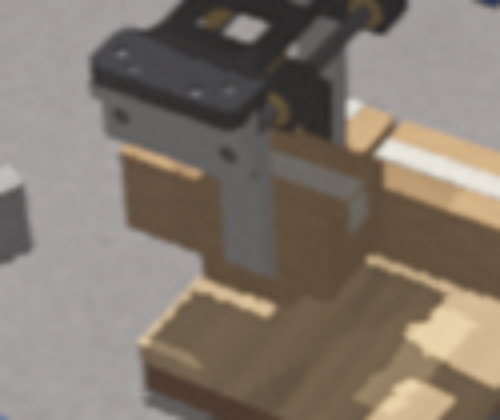

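```bash
python3 -m inch '-1 -0.05 -0.04 0 0 0.02 0.01; -1 0 0 0 0 0 0; -1 0 0 0.6 0 0 0; -1 0 0 0.6 0 0 0; -1 0 0 0.5 0 0 0; -1 0 0 0.4 0 0 0; -1 0 0 0.08 0 0 0; -1 0 0 0 0 0 0'
python3 - <<'E'
from vis import *
go((590,79.9,36),189.4);print(ctrl.get_obs()['force'])
E
```

```text
time_s: 16.88
ee_pos: [0.591, 0.0798, 0.0438]
eef_rot: [-3.142, -0.003, -2.979]
force: [0.4, -0.5, -0.6]
grip_width: 0.0498
grip_force: 40.0
t 16.88 tcp [591.   79.8  43.8] [-180.    -0.2 -170.7] w 49.8 turn [-0.   -0.02 -0.01] shift [0.03 0.01 0.26]
[ 0.35500166 -0.54688961 -0.62419434]
```

```bash
for i in 1 ; do python3 -m inch '-1 0.03 0 0.06 0 0 0; -1 0 0 0 0 0 0'; python3 -m inch '-1 0 0 0.06 0 0 0; -1 0 0 0 0 0 0';  python3 -m inch '-1 0 0 0.06 0 0 0; -1 0 0 0 0 0 0'; done | grep -E 'ee_pos|force:'
python3 - <<'E'
from vis import *
c=camera('side');P=cloud(c)*1000;g=c['img'].astype(int)
th=np.radians(9.4);E=np.array([[np.cos(th),np.sin(th)],[-np.sin(th),np.cos(th)]])
L=(P[...,:2]-[604.8,82.3])@E.T
m=(g[...,2]-g[...,0]>20)&(abs(L[...,0])<70)&(abs(L[...,1]-26)<6)
for lo in range(26,90,4):
    s=m&(P[...,2]>lo)&(P[...,2]<lo+4)
    if s.sum()>5:print(lo,s.sum(),'x',np.percentile(L[s][:,0],[0,100]).round(1),'y',np.percentile(L[s][:,1],[50]).round(1))
E
```

```text
ee_pos: [0.5899, 0.0797, 0.0421]
force: [-0.2, 0.4, -1.4]
grip_force: 40.0
ee_pos: [0.5898, 0.0797, 0.04]
force: [-0.7, 0.1, -1.7]
grip_force: 40.0
ee_pos: [0.5898, 0.0797, 0.0381]
force: [-0.9, -0.4, -1.5]
grip_force: 40.0
26 113 x [-69.8  54. ] y [25.3]
30 65 x [-67.3  51.6] y [25.6]
34 52 x [-51.4  51.3] y [25.8]
38 62 x [-51.4  49.9] y [26.]
42 51 x [-50.9  47.2] y [26.]
46 61 x [-51.3  51.6] y [25.9]
50 61 x [-50.8  51.8] y [25.7]
54 55 x [-50.9  50.9] y [25.8]
58 58 x [-51.1  51.4] y [25.3]
62 66 x [-51.7  51.2] y [25.8]
66 50 x [-50.6  50. ] y [25.5]
70 51 x [-51.1  50.2] y [25.9]
74 37 x [-50.3 -23.2] y [22.9]
```

```bash
(python3 -m inch '-1 0 0 0.04 0 0 0; -1 0 0 0 0 0 0';python3 -m inch '-1 0 0 0.04 0 0 0; -1 0 0 0 0 0 0' ;python3 -m inch '-1 0 0 0.04 0 0 0; -1 0 0 0 0 0 0' )| grep -E 'ee_pos|force:'
```

```text
ee_pos: [0.59, 0.0797, 0.0372]
force: [-0.7, 0.5, 0.9]
grip_force: 40.0
ee_pos: [0.59, 0.0797, 0.037]
force: [-8.1, -0.7, 12.6]
grip_force: 40.0
ee_pos: [0.5901, 0.0797, 0.037]
force: [-14.6, -1.2, 23.9]
grip_force: 40.0
```

```bash
python3 -m inch '-1 0 0 -0.07 0 0 0; 0.3 0 0 0 0 0 0; 0.6 0 0 0 0 0 0; 0.8 0 0 0 0 0 0; 0.8 0 0 0 0 0 0; 0.8 0 0 -0.5 0 0 0; 0.8 0 0 -1 0 0 0; 0.8 0 0 -1 0 0 0; 0.8 0 0 -1 0 0 0; 0.8 0 0 -1 0 0 0'
python3 - <<'E'
from vis import *
# flat: centre (495.2,-329.8), az 14.7; grasp 19 mm to the near end
a=np.radians(14.7);p=np.array([495.2,-329.8])-19*np.array([np.cos(a),np.sin(a)]);print(p)
go((*p,150),14.7); print(ctrl.get_obs()['qpos'].round(2))
go((590,79.9,170),14.7)
E
```

```text
time_s: 19.68
ee_pos: [0.5903, 0.0797, 0.174]
eef_rot: [-3.141, -0.002, -2.979]
force: [-0.1, 0.6, -1.2]
grip_width: 0.0847
grip_force: 0.0
[ 476.8219127  -334.62140095]
t 19.68 tcp [590.3  79.7 174. ] [-1.800e+02 -1.000e-01 -1.707e+02] w 84.7 turn [-0.02 -0.   17.46] shift [-7.16 12.4   0.8 ]
[ 0.07  0.43  1.42 -0.    1.29 -1.66]
t 19.68 tcp [590.3  79.7 174. ] [-1.800e+02 -1.000e-01 -1.707e+02] w 84.7 turn [-0.02 -0.   17.46] shift [-0.01 -0.01  0.13]
```

```bash
python3 -m inch '1 0 0 0 0 0 1; 1 0 0 0 0 0 1; 1 0 0 0 0 0 1; 1 0 0 0 0 0 1; 1 0 0 0 0 0 1; 1 0 0 0 0 0 1; 1 0 0 0 0 0 1; 1 0 0 0 0 0 1; 1 0 0 0 0 0 1; 1 0 0 0 0 0 1' && python3 -m inch '1 0 0 0 0 0 1; 1 0 0 0 0 0 1; 1 0 0 0 0 0 1; 1 0 0 0 0 0 1; 1 0 0 0 0 0 1; 1 0 0 0 0 0 1; 1 0 0 0 0 0 1; 1 0 0 0 0 0 0.46; 1 0 0 0 0 0 0'
python3 - <<'E'
from vis import *
go((476.8,-334.6,110),14.7)
E
```

```text
time_s: 20.92
ee_pos: [0.5904, 0.0798, 0.1729]
eef_rot: [-3.139, 0.001, 1.553]
force: [0.4, 0.3, 0.1]
grip_width: 0.0938
grip_force: 0.0
time_s: 22.05
ee_pos: [0.5904, 0.0797, 0.1727]
eef_rot: [-3.141, 0.003, 0.258]
force: [0.1, -0.0, -0.7]
grip_width: 0.094
grip_force: 0.0
t 22.05 tcp [590.4  79.7 172.7] [-1.80e+02  1.00e-01  1.48e+01] w 94.0 turn [-0.    0.01  0.01] shift [-7.17 12.4   2.09]
```

```bash
python3 -m inch '1 -0.55 0.95 0 0 0 0; 1 -0.55 0.95 0 0 0 0; 1 -0.55 0.95 0 0 0 0; 1 -0.55 0.95 0 0 0 0; 1 -0.55 0.95 0 0 0 0; 1 -0.55 0.95 0 0 0 0; 1 -0.55 0.95 0 0 0 0; 1 -0.55 0.95 0 0 0 0; 1 -0.55 0.95 0 0 0 0; 1 -0.55 0.95 0 0 0 0' && python3 -m inch '1 -0.55 0.95 0 0 0 0; 1 -0.55 0.95 0 0 0 0; 1 -0.55 0.95 0 0 0 0; 1 0 0.05 1 0 0 0; 1 0 0 1 0 0 0; 1 0 0 0 0 0 0'
python3 - <<'E'
from vis import *
go((476.8,-334.6,12),14.7)
c=camera('top');print(*rects(c,.065,.085,.075,150),*rects(c,.036,.055,.045,150),*rects(c,.022,.037,.03,300),sep='\n')
E
```

```text
time_s: 23.3
ee_pos: [0.5029, -0.2389, 0.1729]
eef_rot: [3.141, 0.003, 0.26]
force: [0.2, 0.2, 0.2]
grip_width: 0.094
grip_force: 0.0
time_s: 24.05
ee_pos: [0.4765, -0.3341, 0.1111]
eef_rot: [-3.139, 0.005, 0.259]
force: [-0.1, -0.1, 0.3]
grip_width: 0.0943
grip_force: 0.0
t 24.05 tcp [ 476.5 -334.1  111.1] [-179.8    0.3   14.8] w 94.3 turn [-0.02  0.03  0.01] shift [0.   0.02 3.3 ]
([486.9, 325.1, 92.1, 31.6, 86.2], [487.5, 325.1], [145.0, 305.0])
([568.6, -33.2, 105.7, 50.1, 9.4], [568.1, -33.2], [325.0, 261.0])
([605.2, 82.6, 105.7, 50.2, 9.6], [604.6, 82.4], [268.0, 244.0])
([644.9, 6.5, 105.2, 51.4, -80.2], [645.0, 6.6], [306.0, 226.0])
([436.3, 329.3, 93.8, 31.8, 85.8], [435.9, 328.7], [147.0, 327.0])
([518.5, -324.0, 57.9, 52.7, 13.5], [520.5, -324.1], [468.5, 286.0])
([778.0, 95.1, 45.6, 19.8, 74.4], [778.3, 94.9], [264.0, 164.0])
([818.3, 83.6, 45.7, 19.8, 75.3], [818.3, 83.7], [270.0, 146.0])
([406.9, 331.1, 89.3, 22.6, 86.0], [407.3, 330.7], [148.0, 343.0])
([559.1, 45.4, 111.4, 108.7, 9.1], [551.4, 35.8], [288.0, 271.0])
```

```bash
python3 -m inch '1 0 0 0.9 0.02 0 0; 1 0 0 0.9 0 0 0; 1 0 0 0.9 0 0 0; 1 0 0 0.6 0 0 0; 0.1 0 0 0 0 0 0; -0.3 0 0 0 0 0 0; -1 0 0 0 0 0 0; -1 0 0 0 0 0 0; -1 0 0 0 0 0 0; -1 0 0 0 0 0 0' 40 && python3 -m inch '-1 0 0 -0.3 0 0 0; -1 0 0 -0.8 0 0 0; -1 0 0 -0.9 0 0 0; -1 0 0 -0.9 0 0 0; -1 0 0 -0.9 0 0 0; -1 0 0 -0.9 0 0 0; -1 0 0 -0.3 0 0 0; -1 0 0 0 0 0 0'
python3 - <<'E'
from vis import *
th=np.radians(9.4);p=np.array([528.9,41.8])-19*np.array([-np.sin(th),np.cos(th)]);print(p)
go((*p,150),99.4)
E
```

```text
time_s: 25.35
ee_pos: [0.4771, -0.3347, 0.0139]
eef_rot: [-3.139, 0.003, 0.257]
force: [-1.5, -1.2, 4.8]
grip_width: 0.0497
grip_force: 40.0
time_s: 26.35
ee_pos: [0.4774, -0.3347, 0.1632]
eef_rot: [-3.138, 0.004, 0.257]
force: [0.0, -0.5, -3.3]
grip_width: 0.05
grip_force: 39.9
[532.00319328  23.05512893]
t 26.35 tcp [ 477.4 -334.7  163.2] [-179.8    0.2   14.7] w 50.0 turn [-0.03 -0.   -8.47] shift [11.47  3.74  0.44]
```

```bash
python3 -m inch '-1 0 0 0 -0.03 0 -0.6; -1 0 0 0 0 0 -1; -1 0 0 0 0 0 -1; -1 0 0 0 0 0 -1; -1 0 0 0 0 0 -1; -1 0 0 0 0 0 -1; -1 0 0 0 0 0 -1; -1 0 0 0 0 0 -1; -1 0 0 0 0 0 -0.87; -1 0.5 0.15 0 0 0 0' && python3 -m inch '-1 0.95 0.31 0 0 0 0; -1 0.95 0.31 0 0 0 0; -1 0.95 0.31 0 0 0 0; -1 0.95 0.31 0 0 0 0; -1 0.95 0.31 0 0 0 0; -1 0.95 0.31 0 0 0 0; -1 0.95 0.31 0 0 0 0; -1 0.95 0.31 0 0 0 0; -1 0.95 0.31 0 0 0 0; -1 0.95 0.31 0 0 0 0' && python3 -m inch '-1 0.95 0.31 0 0 0 0; -1 0.5 0.18 0 0 0 0; -1 0 0 0.9 0 0 0; -1 0 0 0.9 0 0 0; -1 0 0 0 0 0 0'
cat > held.py <<'E'
from vis import *
go((532,23.1,36),99.4);print(ctrl.get_obs()['force'].round(1))
c=camera('side');P=cloud(c)*1000;g=c['img'].astype(int)
th=np.radians(9.4);E=np.array([[np.cos(th),np.sin(th)],[-np.sin(th),np.cos(th)]])
L=(P[...,:2]-[528.9,41.8])@E.T   # slab axes about place_d
tz=ctrl.get_obs()['ee_pos'][2]*1000
m=(g[...,2]-g[...,0]>12)&(abs(L[...,1]-50)<20)&(abs(L[...,0])<40)
for lo in range(int(tz)-14,int(tz)+46,6):
    s=m&(P[...,2]>lo)&(P[...,2]<lo+6)
    if s.sum()>5:print(lo,s.sum(),'x',np.percentile(L[s][:,0],[0,2,98,100]).round(1),'y',np.percentile(L[s][:,1],[10,50,90]).round(1))
E
python3 held.py
```

```text
time_s: 27.6
ee_pos: [0.479, -0.319, 0.1619]
eef_rot: [-3.137, 0.0, 1.733]
force: [0.4, -0.0, -1.9]
grip_width: 0.05
grip_force: 39.9
time_s: 28.85
ee_pos: [0.5239, -0.021, 0.1619]
eef_rot: [-3.137, 0.001, 1.731]
force: [0.4, 0.3, -1.9]
grip_width: 0.0496
grip_force: 39.9
time_s: 29.48
ee_pos: [0.5305, 0.0224, 0.1067]
eef_rot: [-3.135, 0.001, 1.734]
force: [0.1, 0.0, -1.6]
grip_width: 0.0494
grip_force: 39.9
t 29.48 tcp [530.5  22.4 106.7] [-1.796e+02  1.000e-01  9.930e+01] w 49.4 turn [-0.04  0.01 -0.01] shift [0.02 0.05 2.36]
[ 0.1  0.  -1.6]
94 82 x [-27.4 -27.1  20.7  21.8] y [40.6 54.5 56.1]
100 80 x [-27.7 -27.1  21.5  21.7] y [42.7 54.7 56.1]
106 83 x [-27.8 -27.1  21.5  22.2] y [42.5 54.6 56.4]
112 91 x [-27.3 -27.1  21.5  22.2] y [42.5 54.6 56.3]
118 75 x [-27.2 -27.1  20.4  21.5] y [39.1 54.6 56.2]
124 69 x [-27.4 -27.   21.4  21.9] y [41.  54.4 55.9]
130 116 x [-27.5 -27.1  21.7  22.1] y [33.2 53.1 56. ]
136 223 x [-27.2 -25.8  22.2  23.1] y [32.3 43.9 54.6]
```

```bash
python3 -m inch '-1 -0.03 0.065 0 -0.04 0 0; -1 0 0 0 0 0 0; -1 0 0 0.6 0 0 0; -1 0 0 0.6 0 0 0; -1 0 0 0.5 0 0 0; -1 0 0 0.2 0 0 0; -1 0 0 0 0 0 0'
python3 held.py
(python3 -m inch '-1 0 0 0.06 0 0 0; -1 0 0 0 0 0 0';python3 -m inch '-1 0 0 0.06 0 0 0; -1 0 0 0 0 0 0' ) | grep -E 'ee_pos|force:'
```

```text
time_s: 30.4
ee_pos: [0.5341, 0.0216, 0.0515]
eef_rot: [3.138, 0.002, 1.735]
force: [0.9, -0.6, -2.0]
grip_width: 0.0496
grip_force: 39.9
t 30.4 tcp [534.1  21.6  51.5] [1.798e+02 1.000e-01 9.940e+01] w 49.6 turn [0.02 0.01 0.  ] shift [ 0.06 -0.06  0.52]
[ 0.9 -0.6 -2. ]
37 79 x [-23.5 -23.2  37.   39.8] y [45.8 53.1 54.8]
43 86 x [-24.3 -23.8  37.4  38.7] y [46.6 53.4 54.8]
49 92 x [-24.1 -24.   37.1  38.9] y [43.3 53.1 54.6]
55 91 x [-23.7 -23.4  37.5  39.3] y [42.4 53.1 54.7]
61 80 x [-23.8 -23.1  37.8  39.6] y [46.5 53.2 54.9]
67 92 x [-24.5 -24.   39.1  39.3] y [38.1 53.  54.8]
73 108 x [-24.4 -23.8  39.9  40. ] y [36.5 52.2 54.4]
79 274 x [-24.4 -23.1  25.2  27.3] y [33.2 43.7 53.5]
ee_pos: [0.5342, 0.0217, 0.0499]
force: [-0.7, -0.0, -2.7]
grip_force: 39.9
ee_pos: [0.534, 0.0216, 0.0477]
force: [-0.0, 0.8, -2.7]
grip_force: 39.9
```

```bash
(python3 -m inch '-1 0 -0.03 0.06 0 0 0; -1 0 0 0 0 0 0';python3 -m inch '-1 0 0 0.05 0 0 0; -1 0 0 0 0 0 0';python3 -m inch '-1 0 0 0.04 0 0 0; -1 0 0 0 0 0 0' ) | grep -E 'ee_pos|force:'
```

```text
ee_pos: [0.5331, 0.0215, 0.0459]
force: [0.2, 0.0, -2.6]
grip_force: 39.9
ee_pos: [0.5332, 0.0215, 0.0444]
force: [-0.2, -0.1, -2.6]
grip_force: 39.9
ee_pos: [0.5333, 0.0215, 0.0439]
force: [-3.1, 0.6, 5.5]
grip_force: 39.9
```

Contact made; release, retreat, and check.

```bash
python3 -m inch '-1 0 0 -0.02 0 0 0; 0.2 0 0 0 0 0 0; 0.6 0 0 0 0 0 0; 0.6 0 0 0 0 0 0; 0.6 0 0 0 0 0 0; 0.6 0 0 -0.5 0 0 0; 0.6 0 0 -1 0 0 0; 0.6 0 0 -1 0 0 0; 0.6 0 0 -1 0 0 0; 0.6 0 0 -1 0 0 0' && python3 -m inch '0.6 -1 0 0 0 0 0; 0.6 -1 0 0 0 0 0; 0.6 -1 0 0 0 0 0; 0.6 -1 0 0 0 0 0; 0.6 -1 0 0 0 0 0; 0.6 -1 0 0 0 0 0; 0.6 -1 0 0 0 0 0; 0.6 -1 0 0 0 0 0; 0.6 -1 0 0 0 0 0; 0.6 0 0 0 0 0 0'
python3 - <<'E'
from vis import *
c=camera('top');print(*rects(c,.065,.085,.075,150),sep='\n');cv2.imwrite('pics/end.png',c['img'])
g=tape(c,.065,.085,.075);print('tape',*g,sep='\n')
E
```

```text
time_s: 32.95
ee_pos: [0.5326, 0.0217, 0.1811]
eef_rot: [3.137, 0.002, 1.735]
force: [0.4, 1.0, -0.1]
grip_width: 0.0754
grip_force: 0.0
time_s: 34.2
ee_pos: [0.5767, -0.2461, 0.18]
eef_rot: [3.137, 0.002, 1.733]
force: [0.5, 0.2, -0.9]
grip_width: 0.0753
grip_force: 0.0
([485.4, 325.3, 92.3, 34.2, 85.5], [487.1, 324.0], [146.0, 302.0])
([528.3, 42.4, 105.5, 50.1, -81.3], [528.2, 42.6], [288.0, 282.0])
([568.6, -33.1, 105.7, 50.1, 9.3], [568.1, -33.2], [326.0, 261.5])
([605.2, 82.4, 105.7, 50.3, 9.3], [604.5, 82.4], [268.0, 242.5])
([645.0, 6.6, 105.1, 51.3, -80.7], [644.9, 6.5], [306.0, 223.0])
tape
([485.4, 325.3, 92.3, 34.2, 85.5], [487.1, 324.1], [146.0, 302.5])
([527.8, 42.3, 105.4, 22.4, -82.0], [528.4, 43.5], [288.0, 282.0])
([568.8, -34.2, 105.1, 21.4, 9.7], [568.4, -34.1], [326.0, 261.0])
([605.4, 82.1, 105.4, 22.0, 9.3], [604.9, 82.0], [268.0, 242.0])
([646.0, 6.8, 105.1, 21.4, -81.0], [646.1, 6.6], [306.0, 223.0])
```

View pics/end.png

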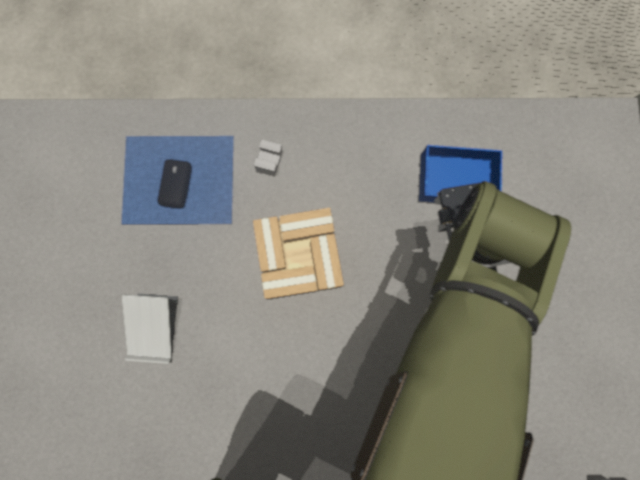

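The picture shows a neat pinwheel centred at about pixel (298,254). All four cartons are within about 1 mm of their places, and the bin, V-block and mouse have not moved.

```bash
python3 -c "
from station import ticket
print(ticket.hand_in())"
```

```text
the job is handed in; nothing more can be done
None
```

The pinwheel is finished and handed in at about 34 s of the 59 s allowed: the last top-camera measurement puts all four cartons within about 1.5 mm and 1° of their places, and the bin, V-block and mouse look unmoved; no verdict came back.

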